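# Hold the sample flask down in the sprung ring for the exposure

### The job

Hold a sample in focus for the camera: first, to arm the exposure, plug the red-handled probe pin fully home into the red-ringed opening of the terminal box and let go of it. Then take the amber flask from its cork rest, set it upright in the brass sprung ring of the cradle, press it down until the ring is against its stop, and finish while still holding the flask pressed down there. Leave the other things where they are.

Things in the scene. Friction and masses are not known exactly. Their poses are not given: they have to be found in the camera images.
- pin: Probe pin standing upright in the single hole of a small aluminium stand. Steel shank 6 mm dia, 30 mm long with a tapered tip; above it a 16 mm dia, 4 mm thick collar; above that a red handle 14 mm dia, 42 mm long. 76 mm in all, about 40 g. Origin at the tip of the shank, z up along the pin to the handle. At the start the collar rests on the stand's top (40 mm above the table), so the shank must be lifted 30 mm to come out.
- pin_tip (a point): Lower tip of the probe pin's shank (same point as the pin's origin).
- pin_grip (a point): Middle of the red handle, on the axis, 56 mm above the tip.
- terminal: Fixed cream terminal box, 90 x 110 x 50 mm (its x, y, z), origin at the centre of its underside, z up. Two upright openings on its top, 52 mm apart along its y: a red ring marks the one on its +y side, a black ring the one on its -y side. Each opening is 8 mm wide, 34 mm deep, with a 2 mm chamfer; the pin is fully home when its collar lies on the box's top (shank 30 mm in).
- red_opening (a point): Centre of the red-ringed opening's mouth, level with the box's top, 50 mm above the table.
- cradle: Fixed sprung ring cradle: cream base 130 x 130 x 15 mm, three steel posts with coil springs 50 mm from the axis, 82 mm tall, and a brass ring that slides down on them. Origin at the centre of the underside, z up.
- ring_center (a point): Centre of the brass ring (bar 8 mm thick, its middle line 27 mm from the axis, opening 46 mm wide). 60 mm above the table when the ring is up, 45 mm at the stop. A flask seated upright in it has its ball centre 25 mm above this point.
- ring (a joint): Travel of the brass ring in m: 0 up, growing as it is pressed down, 0.015 at its stop. The springs push up with 4 N at the top of the travel and 11.5 N at the stop; the flask's weight alone does not press it down.
- flask: Amber round flask with a black stopper, loose in a cork rest: ball 66 mm dia, neck 24 mm dia from 64 to 108 mm above the origin, lip 30 mm dia at 108 to 113 mm, stopper 22 mm dia up to 123 mm. About 200 g (may differ by a third), heavy at the bottom. Origin at the lowest point of the ball, z up through the neck. At the start the origin is 10 mm above the table.
- flask_ball (a point): Centre of the amber flask's ball, 33 mm above its origin.
- flask_neck (a point): Point on the axis of the amber flask's neck, where to grip it, 91 mm above its origin.
- spare_flask: Green flask with a white stopper, same shape, in the other cork rest: leave alone. Origin at the lowest point of its ball.
- lens: Black lens barrel standing on the table, 84 mm dia, 70 mm tall: leave alone. Origin under its centre.
- eyepiece: Aluminium eyepiece standing on the table, 40 mm dia, 60 mm tall: leave alone. Origin under its centre.
- dish: Small shallow glass dish, 70 mm dia, 18 mm tall: leave alone. Origin under its centre.
- brush: Dusting brush lying flat, 160 mm long: leave alone. Origin under its middle.

How it is judged:
By the outcome, as a careful person would: the job done as asked, in the order asked, and still so for the second after the job is handed in, while the arm keeps its last pose, push and grip.
It also fails if it takes over 67 s, if anything falls off the work surface, if the arm or the gripper's body presses on something with over 40 N, if the wrist force passes 120 N, or if a joint passes its speed limit or range.

### The arm

A 6-joint arm with a two-finger parallel gripper is mounted at the origin on the work surface. World frame = base frame: x ahead of the robot, y to its left, z up, the work surface at z = 0. Lengths are in mm, angles in degrees, forces in N, time in s.
With the tool pointing down it reaches from about 350 to 775 mm from the base axis. Payload 7.3 kg.
Tool frame: the origin (TCP) lies midway between the tips of the shut fingers; the grasp point (between the pads) lies 19 mm behind it; z points along the fingers, y is the line along which they close (so a half turn about z gives the same grasp; the last joint's range is limited). The gripper opens to 92 mm and grips with 3 to 60 N. Pads are 19 mm wide; open, the fingers measure 130 mm over their backs; the gripper's body (75 mm by 190 mm) begins 47 mm behind the grasp point.
Start: joints at [68.468, 19.595, 87.324, -0, 73.075, -8.365], TCP at [119.569, 511.222, 226.741] pointing down, gripper open.
Joint ranges: [-145.02, 145.02], [-44.19, 115.74], [2.07, 154.8], [-57.11, 237.11], [16.16, 152.29], [-177.93, 177.93]. Speed limits (degrees/s): [147.25, 147.25, 180, 180, 180, 180].

### API

Orientations are given as [roll, pitch, yaw] about the fixed x, y, z axes, in that order (R = Rz(yaw) Ry(pitch) Rx(roll)).
In Python, from rig import arm gives the robot as it stands. The module is installed in compiled form; this text tells all that it offers.
- The arm moves only by the tool drive_tool, never from a script. Its argument "targets" is a list of rows, each an object of numbers: "gripper": the opening, from 0 (shut) to 1 (fully open); "dx", "dy", "dz": the shift along the tool's x, y, z in mm; "twist": the turn about the tool's z in degrees. A call has 1 to 10 rows; each row shifts and turns the commanded pose from where the row before left it, along the tool's axes as they then stand; what a row does not reach is not made up. A row lasts 1/10 s, in which the tool goes at most 50 mm and 8.59 degrees, less where a joint would pass 70% of its speed; a pose out of reach is approached as far as the arm can. A call with a gripper value outside its range is refused whole. The fingers move at their own pace and stop on an object; "newtons" is the grip in N (left out, the last holds). Time passes only in rows, so rows that do not move let the fingers close. It gives the time, the measured TCP pose, the force and the opening at its end, in the units of the state.
- arm.get_obs(): the state, without advancing time (a new reading comes with each control period).
- arm.camera(name): name is "side" or "top"; returns a dict with "frame" (480x640x3 uint8, red, green, blue), "K" (3x3 intrinsics, pixels), "origin" and "orientation" of the camera in the world. Camera axes: x right, y down, z forward; pixel columns grow to the right and rows downward; lengths in mm; the calibration is good to about 2 mm. A picture is of the moment at which its call begins. There is no depth.
- arm.sign_off(): hands the job in, once; it reports no verdict.
The state is a dict: "time_s": time; "q": joint angles; "joint_vel": joint speeds; "effort": joint torques, N m; "tool_pos": TCP position; "tool_rot": TCP orientation; "force": force on the tool from outside, world axes, zero at the start; "torque": the same for the moment, N m; "grip_width": opening from 0.0 (shut) to 1.0 (fully open).
Only numpy, scipy, OpenCV 4.12 (cv2) and the standard library are available. Lean on these libraries where they do the work, as an engineer would, in place of code of your own. Each camera call takes 0.05 s, during which the arm holds its last target. There are 200 camera calls.

## Working session

There is one attempt and no reset: what is moved stays moved. The work goes in short steps, Python scripts to look and compute and a tool call to move; the robot and the scene stay as the last step left them, time stands still between calls to the robot, and variables do not carry over. Pictures are saved under pics/ and viewed, on a budget of 10 in all, crops included, one or two more only if the job needs it, and the job is handed in when it is done.

Besides the shell and the picture viewer there is one more tool, called by a JSON object that holds its "op" and its "data", one argument or row to a line. drive_tool: Moves the arm, as the interface text tells. Its arguments: {"type":"object","properties":{"targets":{"type":"array"},"newtons":{"type":"number"}},"required":["targets"]}

```bash
mkdir -p pics
python3 - <<'E'
from rig import arm
import cv2, numpy as np
np.set_printoptions(precision=3,suppress=True)
o=arm.get_obs()
print({k:np.round(o[k],2) for k in ('time_s','tool_pos','tool_rot','force','grip_width')})
for n in('top','side'):
    c=arm.camera(n); cv2.imwrite(f'pics/{n}0.png',c['frame'][:,:,::-1]); print(n,c['K'],c['origin'],c['orientation'])
E
```

```text
{'time_s': np.float64(0.0), 'tool_pos': array([119.42, 510.82, 226.04]), 'tool_rot': array([-179.91,   -0.01,  166.84]), 'force': array([-0.71,  0.15, -0.05]), 'grip_width': np.float64(1.0)}
top [[576.897   0.    323.622]
 [  0.    576.897 243.766]
 [  0.      0.      1.   ]] [ 328.375    5.382 1646.8  ] [-171.799    0.008  -89.64 ]
side [[470.462   0.    324.643]
 [  0.    470.462 245.028]
 [  0.      0.      1.   ]] [ 508.094 -886.689  772.725] [-126.574    0.656   -5.028]
```

View pics/top0.png

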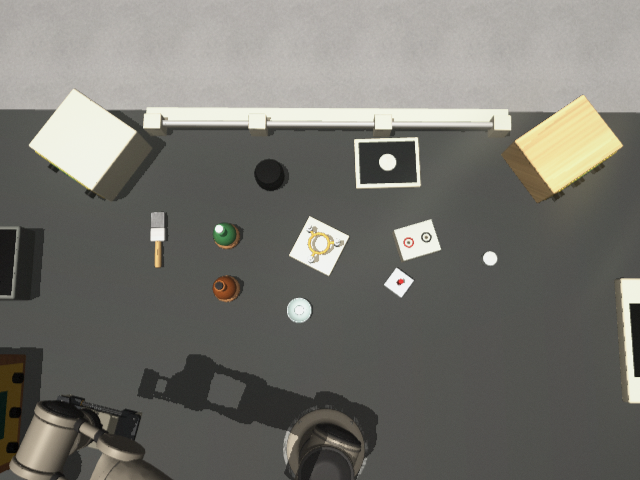

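View pics/side0.png

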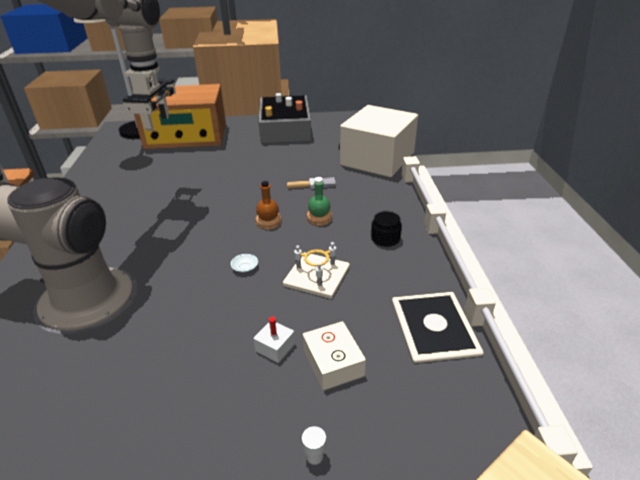

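Top view: pin handle (401,282), red opening (408,242), black (426,237), brass ring (320,244), amber flask (225,288). Side view: pin (273,326), red ring (329,338), brass ring (317,257), amber flask (267,205). Next I measure all of these in both views.

```bash
cat > h.py <<'E'
from rig import arm
import cv2, numpy as np
from scipy.spatial.transform import Rotation as Ro
from scipy.optimize import least_squares
np.set_printoptions(precision=2,suppress=True)
def cam(n): return arm.camera(n)
def R(c): return Ro.from_euler('xyz',c['orientation'],degrees=True).as_matrix()
def ray(c,p):
    d=R(c)@np.linalg.solve(c['K'],[p[0],p[1],1]); return np.array(c['origin']),d
def onplane(c,p,z):
    o,d=ray(c,p); return o+d*(z-o[2])/d[2]
def proj(c,X):
    v=c['K']@(R(c).T@(np.array(X)-c['origin'])); return v[:2]/v[2]
def tri(cs,ps):
    A=np.zeros((3,3));b=np.zeros(3);L=[]
    for c,p in zip(cs,ps):
        o,d=ray(c,p);d=d/np.linalg.norm(d);P=np.eye(3)-np.outer(d,d);A+=P;b+=P@o;L.append((o,P))
    X=np.linalg.solve(A,b);return X,[np.linalg.norm(P@(X-o)) for o,P in L]
def mask(c,box,h,smin=120,vmin=40):
    x0,y0,x1,y1=box;hsv=cv2.cvtColor(c['frame'],cv2.COLOR_RGB2HSV)
    H,S,V=[hsv[:,:,i].astype(int) for i in range(3)]
    m=((H>=h[0])&(H<=h[1])) if h[0]<=h[1] else ((H>=h[0])|(H<=h[1]))
    m=m&(S>=smin)&(V>=vmin);o=np.zeros_like(m);o[y0:y1,x0:x1]=m[y0:y1,x0:x1];return o
def cen(m):
    ys,xs=np.nonzero(m);return np.array([xs.mean(),ys.mean()]),(xs.min(),ys.min(),xs.max(),ys.max()),len(xs)
E
python3 - <<'E'
from h import *
t,s=cam('top'),cam('side');cs=[t,s]
def both(name,bt,bs,h,z=None,smin=120,vmin=40):
    r=[cen(mask(c,b,h,smin,vmin)) for c,b in zip(cs,(bt,bs))]
    print(name,[ (x[0],tuple(map(int,x[1])),x[2]) for x in r]);print('   tri',*tri(cs,[x[0] for x in r]))
    if z: print('   planes',onplane(t,r[0][0],z)[:2],onplane(s,r[1][0],z)[:2])
both('pin',(388,268,412,295),(262,310,285,338),(172,6),65)
both('redring',(400,234,417,250),(318,328,340,348),(172,6),50,80)
both('brass',(300,228,342,262),(298,246,336,270),(14,30),60,90,60)
both('amber',(208,274,242,304),(252,180,284,232),(3,14),None,190,30)
# crops
a=cv2.resize(t['frame'][225:305,200:440],None,fx=3.3,fy=3.3,interpolation=cv2.INTER_CUBIC)
b=cv2.resize(s['frame'][175:355,240:365],(0,0),fx=1.8,fy=1.8,interpolation=cv2.INTER_CUBIC)
W=800;im=np.zeros((600,W,3),np.uint8);im[:a.shape[0],:a.shape[1]]=a;im[270:270+b.shape[0],:b.shape[1]]=b
c2=cv2.resize(s['frame'][305:375,255:375],None,fx=4,fy=4,interpolation=cv2.INTER_CUBIC);im[270:550,260:740]=c2
cv2.imwrite('pics/crop.png',im[:,:,::-1])
E
```

```text
pin [(array([400.05, 281.27]), (397, 279, 403, 283), 22), (array([272.41, 324.57]), (269, 316, 275, 334), 91)]
   tri [ 453.07 -202.82   69.42] [np.float64(0.2425351194499194), np.float64(0.2425351194498943)]
   planes [ 453.66 -203.37] [ 452.48 -198.57]
redring [(array([408.33, 241.85]), (404, 237, 413, 247), 39), (array([328.07, 336.56]), (322, 332, 334, 341), 41)]
   tri [ 564.93 -229.78   51.09] [np.float64(0.31985462519218916), np.float64(0.31985462519212293)]
   planes [ 565.42 -229.93] [ 564.7  -228.85]
brass [(array([318.91, 242.82]), (308, 231, 333, 256), 180), (array([316.5, 255.6]), (300, 249, 330, 265), 191)]
   tri [559.2   20.11  67.14] [np.float64(0.5894884857510333), np.float64(0.5894884857511926)]
   planes [559.65  20.14] [560.32  29.43]
amber [(array([223.05, 290.79]), (214, 279, 231, 296), 56), (array([266.76, 205.89]), (257, 185, 277, 219), 362)]
   tri [430.02 284.03  54.35] [np.float64(4.841616031325491), np.float64(4.84161603132536)]
```

View pics/crop.png

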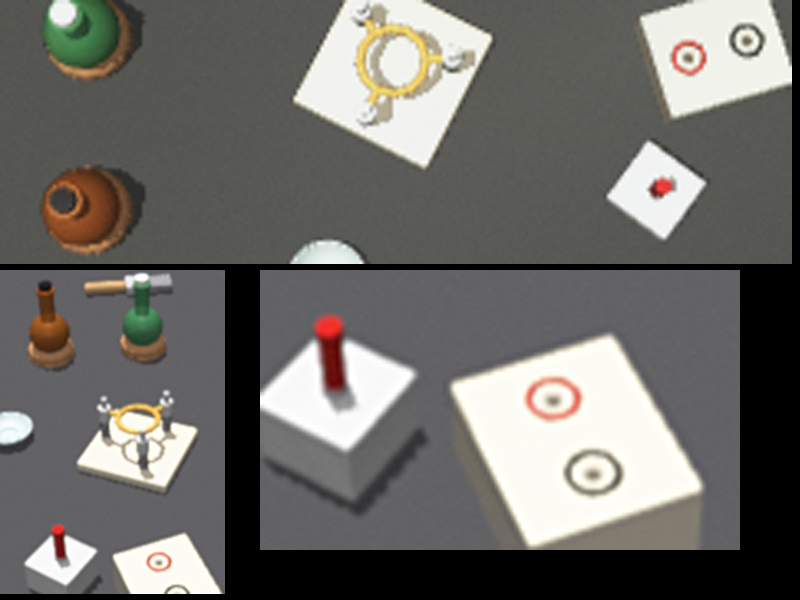

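The crops show the pin upright in its stand, both rings with their holes, the brass ring and the amber flask with its black stopper. The pin triangulates to (453,-202,69) and the red opening to (565,-229.5,51), both at the heights expected. I'll start moving: first square the tool to yaw 180.

{"op": "drive_tool", "data": {
  "targets": [
    {"twist": -6.58},
    {"twist": -6.58},
    {"dx": -45, "dy": -20},
    {"dx": -45, "dy": -20},
    {"dx": -45, "dy": -20},
    {"dx": -45, "dy": -20},
    {"dx": -45, "dy": -20},
    {"dx": -45, "dy": -20},
    {"dx": -20, "dy": -45},
    {"dx": 0, "dy": -45}
  ]
}}

```text
invalid input at $.targets[0]: expected keys gripper, dx, dy, dz, twist
```

Run:
```python
from h import *
t,s=cam('top'),cam('side')
def rows(c,box,h,smin,vmin):
    m=mask(c,box,h,smin,vmin)
    for y in range(box[1],box[3]):
        xs=np.nonzero(m[y])[0]
        if len(xs): print(y,xs.min(),xs.max(),len(xs),end=' | ')
    print()
rows(s,(250,180,286,232),(3,14),150,25)
# brass ring circle in top: ellipse fit on mask, radius limited
m=mask(t,(300,228,342,262),(14,30),90,60)
ys,xs=np.nonzero(m);P=np.array([onplane(t,(x,y),60)[:2] for x,y in zip(xs,ys)])
def fit(P,r=27):
    return least_squares(lambda c:np.hypot(*(P-c).T)-r,P.mean(0),loss='soft_l1',f_scale=2).x
print('ring top',fit(P)); 
m=mask(s,(298,246,336,270),(14,30),90,60)
ys,xs=np.nonzero(m);P=np.array([onplane(s,(x,y),60)[:2] for x,y in zip(xs,ys)])
print('ring side',fit(P))
print(arm.get_obs()['tool_pos'],arm.get_obs()['tool_rot'])
```

```text
185 261 269 4 | 186 260 269 10 | 187 261 269 9 | 188 261 268 8 | 189 262 268 7 | 190 262 268 7 | 191 263 268 6 | 192 263 268 6 | 193 263 268 6 | 194 263 268 6 | 195 263 268 6 | 196 263 268 6 | 197 263 269 7 | 198 263 269 7 | 199 263 269 7 | 200 262 272 11 | 201 261 273 13 | 202 260 274 15 | 203 259 275 17 | 204 258 276 19 | 205 258 276 19 | 206 257 276 20 | 207 257 277 21 | 208 257 277 21 | 209 257 277 21 | 210 257 277 21 | 211 257 277 21 | 212 257 277 21 | 213 258 276 19 | 214 258 276 19 | 215 259 276 18 | 216 259 275 17 | 217 260 275 15 | 218 261 274 14 | 219 262 272 11 | 220 265 269 5 | 
ring top [559.3   20.77]
ring side [558.9   23.66]
[119.53 511.1  226.5 ] [-179.97   -0.    166.83]
```

{"op": "drive_tool", "data": {
  "targets": [
    {"gripper": 1, "dx": 0, "dy": 0, "dz": 0, "twist": -6.58},
    {"gripper": 1, "dx": 0, "dy": 0, "dz": 0, "twist": -6.58},
    {"gripper": 1, "dx": -45, "dy": -20, "dz": 0, "twist": 0},
    {"gripper": 1, "dx": -45, "dy": -20, "dz": 0, "twist": 0},
    {"gripper": 1, "dx": -45, "dy": -20, "dz": 0, "twist": 0},
    {"gripper": 1, "dx": -45, "dy": -20, "dz": 0, "twist": 0},
    {"gripper": 1, "dx": -45, "dy": -20, "dz": 0, "twist": 0},
    {"gripper": 1, "dx": -45, "dy": -20, "dz": 0, "twist": 0},
    {"gripper": 1, "dx": -20, "dy": -45, "dz": 0, "twist": 0},
    {"gripper": 1, "dx": 0, "dy": -45, "dz": 0, "twist": 0}
  ]
}}

```text
time_s: 1.3
tool_pos: [412.1, 299.4, 225.9]
tool_rot: [-180.0, 0.0, 179.9]
force: [0.6, 0.0, 0.3]
grip_width: 1.0
```

{"op": "drive_tool", "data": {
  "targets": [
    {"gripper": 0.6, "dx": -5, "dy": -48, "dz": 0, "twist": 0},
    {"gripper": 0.6, "dx": -5, "dy": -48, "dz": 0, "twist": 0},
    {"gripper": 0.6, "dx": -5, "dy": -48, "dz": 0, "twist": 0},
    {"gripper": 0.6, "dx": -5, "dy": -48, "dz": 0, "twist": 0},
    {"gripper": 0.6, "dx": -5, "dy": -48, "dz": 0, "twist": 0},
    {"gripper": 0.6, "dx": -5, "dy": -48, "dz": 0, "twist": 0},
    {"gripper": 0.6, "dx": -5, "dy": -48, "dz": 0, "twist": 0},
    {"gripper": 0.6, "dx": -5, "dy": -48, "dz": 0, "twist": 0},
    {"gripper": 0.6, "dx": 0, "dy": -48, "dz": 0, "twist": 0},
    {"gripper": 0.6, "dx": 0, "dy": -48, "dz": 0, "twist": 0}
  ]
}}

```text
time_s: 2.3
tool_pos: [449.2, -180.8, 226.8]
tool_rot: [180.0, 0.0, 180.0]
force: [0.1, 0.1, -0.2]
grip_width: 0.602
```

{"op": "drive_tool", "data": {
  "targets": [
    {"gripper": 0.6, "dx": -3, "dy": -22, "dz": 0, "twist": 0},
    {"gripper": 0.6, "dx": 0, "dy": 0, "dz": 25, "twist": 0},
    {"gripper": 0.6, "dx": 0, "dy": 0, "dz": 40, "twist": 0},
    {"gripper": 0.6, "dx": 0, "dy": 0, "dz": 40, "twist": 0},
    {"gripper": 0.6, "dx": 0, "dy": 0, "dz": 0, "twist": 0},
    {"gripper": 0.6, "dx": 0, "dy": 0, "dz": 0, "twist": 0}
  ]
}}

```text
time_s: 2.9
tool_pos: [452.6, -200.9, 122.2]
tool_rot: [180.0, -0.0, 180.0]
force: [-0.2, -0.5, 1.1]
grip_width: 0.601
```

{"op": "drive_tool", "data": {
  "targets": [
    {"gripper": 0.6, "dx": 0, "dy": 0, "dz": 30, "twist": 0},
    {"gripper": 0.6, "dx": 0, "dy": 0, "dz": 30, "twist": 0},
    {"gripper": 0.6, "dx": 0, "dy": 0, "dz": 12, "twist": 0},
    {"gripper": 0.6, "dx": 0, "dy": 0, "dz": 0, "twist": 0},
    {"gripper": 0.1, "dx": 0, "dy": 0, "dz": 0, "twist": 0},
    {"gripper": 0.0, "dx": 0, "dy": 0, "dz": 0, "twist": 0},
    {"gripper": 0.0, "dx": 0, "dy": 0, "dz": 0, "twist": 0},
    {"gripper": 0.0, "dx": 0, "dy": 0, "dz": 0, "twist": 0},
    {"gripper": 0.0, "dx": 0, "dy": 0, "dz": 0, "twist": 0},
    {"gripper": 0.0, "dx": 0, "dy": 0, "dz": 0, "twist": 0}
  ],
  "newtons": 10
}}

```text
time_s: 3.9
tool_pos: [452.6, -200.9, 49.9]
tool_rot: [-180.0, 0.0, 180.0]
force: [0.5, -0.2, 2.1]
grip_width: 0.147
```

{"op": "drive_tool", "data": {
  "targets": [
    {"gripper": 0.0, "dx": 0, "dy": 0, "dz": 0, "twist": 0},
    {"gripper": 0.0, "dx": 0, "dy": 0, "dz": -10, "twist": 0},
    {"gripper": 0.0, "dx": 0, "dy": 0, "dz": -15, "twist": 0},
    {"gripper": 0.0, "dx": 0, "dy": 0, "dz": -15, "twist": 0},
    {"gripper": 0.0, "dx": 0, "dy": 0, "dz": -20, "twist": 0},
    {"gripper": 0.0, "dx": 0, "dy": 0, "dz": -10, "twist": 0},
    {"gripper": 0.0, "dx": -28, "dy": -7, "dz": 0, "twist": 0},
    {"gripper": 0.0, "dx": -28, "dy": -7, "dz": 0, "twist": 0},
    {"gripper": 0.0, "dx": -28, "dy": -7, "dz": 0, "twist": 0},
    {"gripper": 0.0, "dx": -28, "dy": -7, "dz": 0, "twist": 0}
  ],
  "newtons": 25
}}

```text
time_s: 4.9
tool_pos: [565.4, -228.9, 119.8]
tool_rot: [180.0, -0.0, 180.0]
force: [0.0, -0.7, -0.9]
grip_width: 0.146
```

{"op": "drive_tool", "data": {
  "targets": [
    {"gripper": 0.0, "dx": 0, "dy": 0, "dz": 12, "twist": 0},
    {"gripper": 0.0, "dx": 0, "dy": 0, "dz": 12, "twist": 0},
    {"gripper": 0.0, "dx": 0, "dy": 0, "dz": 0, "twist": 0},
    {"gripper": 0.0, "dx": 0, "dy": 0, "dz": 0, "twist": 0}
  ]
}}

```text
time_s: 5.3
tool_pos: [563.3, -228.4, 95.2]
tool_rot: [179.9, -0.1, 180.0]
force: [0.0, -0.3, -1.0]
grip_width: 0.145
```

Run:
```python
from h import *
t,s=cam('top'),cam('side')
a=cv2.resize(s['frame'][265:385,265:395],(650,600),interpolation=cv2.INTER_CUBIC)
cv2.imwrite('pics/ins.png',a[:,:,::-1])
o=arm.get_obs();print(o['tool_pos'],o['force'],o['grip_width'])
p=o['tool_pos'];print('pred tip',proj(s,p+[0,0,-40.]),'ring',proj(s,[565,-229.5,50]))
for b in [(318,310,345,350)]:
    m=mask(s,b,(172,6),80); 
    for y in range(b[1],b[3]):
        xs=np.nonzero(m[y])[0]
        if len(xs):print(y,xs,end='|')
```

```text
[ 564.14 -228.85   96.19] [ 0.06 -0.13 -0.66] 0.14265531088188205
pred tip [327.78 334.49] ring [328.25 336.79]
332 [324 325 326 329 330]|333 [323 324 325 330 331 332]|334 [322 323 324 332 333]|335 [322 323 333 334]|336 [321 322 333 334]|337 [321 322 333 334]|338 [321 322 323 333 334]|339 [322 323 332 333 334]|340 [323 324 325 326 330 331 332 333]|341 [324 325 326 327 328 329 330 331 332]|342 [326 327 328 329 330]|
```

View pics/ins.png

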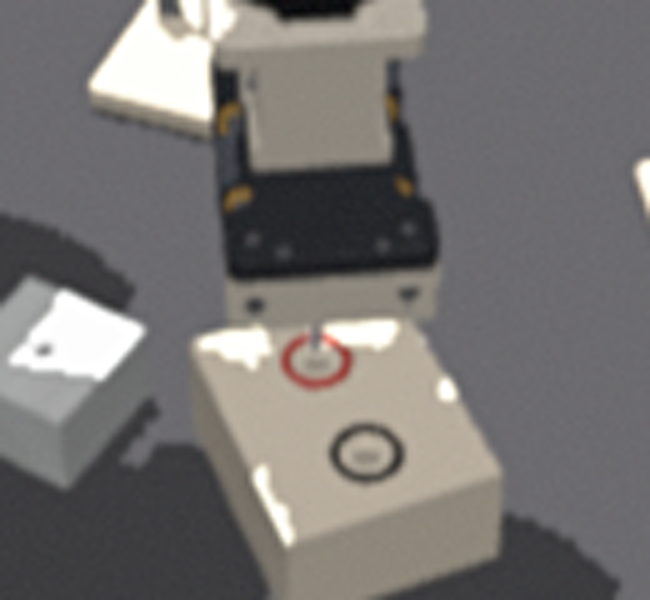

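The side view shows the tip at about (328.4,334.4) px, straight above the red ring's centre at (328,337), which matches its 6 mm height. Inserting.

{"op": "drive_tool", "data": {
  "targets": [
    {"gripper": 0.0, "dx": 0, "dy": 0, "dz": 4, "twist": 0},
    {"gripper": 0.0, "dx": 0, "dy": 0, "dz": 4, "twist": 0},
    {"gripper": 0.0, "dx": 0, "dy": 0, "dz": 4, "twist": 0},
    {"gripper": 0.0, "dx": 0, "dy": 0, "dz": 3, "twist": 0},
    {"gripper": 0.0, "dx": 0, "dy": 0, "dz": 0, "twist": 0}
  ]
}}

```text
time_s: 5.9
tool_pos: [564.2, -228.6, 80.0]
tool_rot: [180.0, -0.1, 180.0]
force: [0.1, -0.9, 0.1]
grip_width: 0.146
```

{"op": "drive_tool", "data": {
  "targets": [
    {"gripper": 0.0, "dx": 0, "dy": 0, "dz": 5, "twist": 0},
    {"gripper": 0.0, "dx": 0, "dy": 0, "dz": 5, "twist": 0},
    {"gripper": 0.0, "dx": 0, "dy": 0, "dz": 5, "twist": 0},
    {"gripper": 0.0, "dx": 0, "dy": 0, "dz": 4, "twist": 0},
    {"gripper": 0.0, "dx": 0, "dy": 0, "dz": 0, "twist": 0},
    {"gripper": 0.0, "dx": 0, "dy": 0, "dz": 2, "twist": 0},
    {"gripper": 0.0, "dx": 0, "dy": 0, "dz": 0, "twist": 0}
  ]
}}

```text
time_s: 6.6
tool_pos: [564.7, -228.9, 60.0]
tool_rot: [-180.0, 0.0, 180.0]
force: [1.0, 0.3, -0.1]
grip_width: 0.143
```

Still no axial force, so the collar may not be seated yet. I'll press a bit further until it bears.

{"op": "drive_tool", "data": {
  "targets": [
    {"gripper": 0.0, "dx": 0, "dy": 0, "dz": 1, "twist": 0},
    {"gripper": 0.0, "dx": 0, "dy": 0, "dz": 1, "twist": 0},
    {"gripper": 0.0, "dx": 0, "dy": 0, "dz": 0, "twist": 0}
  ]
}}

```text
time_s: 6.9
tool_pos: [564.9, -229.0, 59.8]
tool_rot: [-180.0, 0.1, -180.0]
force: [-4.2, 1.9, 13.4]
grip_width: 0.145
```

It bears at 13 N with the TCP at 59.8, where home was predicted at 60. Releasing and retreating upward.

{"op": "drive_tool", "data": {
  "targets": [
    {"gripper": 0.0, "dx": 0, "dy": 0, "dz": -1, "twist": 0},
    {"gripper": 0.4, "dx": 0, "dy": 0, "dz": 0, "twist": 0},
    {"gripper": 0.6, "dx": 0, "dy": 0, "dz": 0, "twist": 0},
    {"gripper": 0.6, "dx": 0, "dy": 0, "dz": 0, "twist": 0},
    {"gripper": 0.6, "dx": 0, "dy": 0, "dz": -15, "twist": 0},
    {"gripper": 0.6, "dx": 0, "dy": 0, "dz": -30, "twist": 0},
    {"gripper": 0.6, "dx": 0, "dy": 0, "dz": -45, "twist": 0},
    {"gripper": 0.6, "dx": 0, "dy": 0, "dz": -45, "twist": 0},
    {"gripper": 0.8, "dx": 20, "dy": 40, "dz": -30, "twist": 0},
    {"gripper": 0.8, "dx": 20, "dy": 45, "dz": 0, "twist": 0}
  ]
}}

```text
time_s: 7.9
tool_pos: [527.7, -147.9, 225.5]
tool_rot: [-179.8, 0.5, 179.9]
force: [0.6, 0.4, 0.5]
grip_width: 0.729
```

Run:
```python
from h import *
t,s=cam('top'),cam('side')
a=cv2.resize(s['frame'][280:390,265:395],(650,550),interpolation=cv2.INTER_CUBIC)
cv2.imwrite('pics/home.png',a[:,:,::-1])
ys,xs=np.nonzero(mask(s,(315,300,345,350),(172,6),80))
print('red rows',ys.min(),ys.max(),'pred handle top z=96,z=54:',proj(s,[565,-229.5,96]),proj(s,[565,-229.5,54]))
o=arm.get_obs();print(o['tool_pos'],o['force'])
# flask: stopper (dark) in top view at z=133, lip & ball
V=t['frame'].max(2).astype(int)
m=mask(t,(205,270,245,306),(3,14),120,40);ys,xs=np.nonzero(m)
for y in range(272,304): print(y,''.join('#' if m[y,x] else ('o' if V[y,x]<45 else '.') for x in range(205,246)))
# side: ball centre & neck
print('side ball',onplane(s,(267,210),43),'side lip',onplane(s,(264.7,186),123), 'neck mid',onplane(s,(265.5,193),101))
```

```text
red rows 319 342 pred handle top z=96,z=54: [328.09 320.86] [328.24 335.44]
[ 523.65 -142.27  222.3 ] [-0.12  0.37 -0.05]
272 .........................................
273 .........................................
274 .........................................
275 .........................................
276 .................#######.................
277 ...............#############.............
278 .............################............
279 ............##################...........
280 ...........#####################.........
281 ..........#######################........
282 .........#.#....#################........
283 .........##......################........
284 ........##........################.......
285 ........##........################.......
286 ........##.......o################.......
287 ........###.......#################......
288 ........###.....o##################......
289 ........#####.##################.##......
290 ........###########################......
291 ........##########################.......
292 .........#########################.......
293 .........#########################.......
294 .........########################........
295 ..........#######################........
296 ...........#####################.........
297 ............###################..........
298 .............#################...........
299 ..............###############............
300 ................############.............
301 ...................####..................
302 .........................................
303 .........................................
side ball [434.55 280.94  43.  ] side lip [434.88 279.69 123.  ] neck mid [435.23 278.73 101.  ]
```

View pics/home.png

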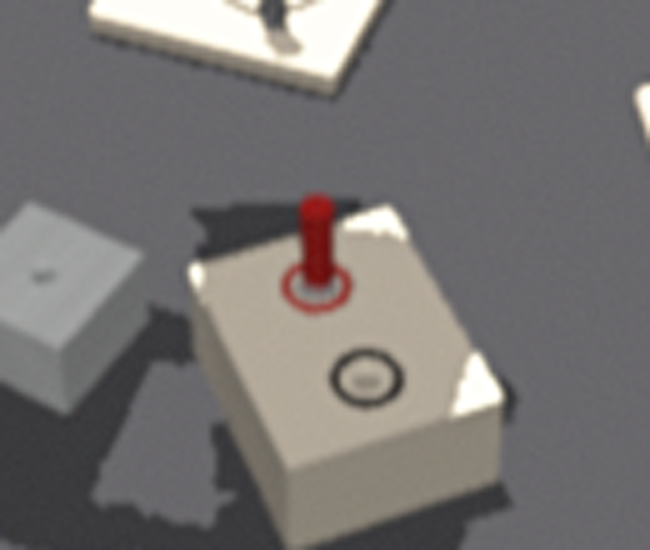

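The pin stands in the red opening with its collar on the box: handle top at row ~319, against 319–321 predicted for a pin fully home. Now the flask's neck from the stopper.

Run:
```python
from h import *
t,s=cam('top'),cam('side')
print('stopper',onplane(t,(218.6,285.4),133))
print('proj check ball',proj(t,[434.5,280.5,43]),'mask ball approx (cork incl.)')
print('tri stopper/side', tri([t,s],[(218.6,285.4),(264.8,184)]))
print(proj(s,[434.5,280.5,133]),proj(t,[434.5,280.5,133]))
print(arm.get_obs()['tool_pos'])
```

```text
stopper [434.45 281.82 133.  ]
proj check ball [224.92 287.69] mask ball approx (cork incl.)
tri stopper/side (array([435.17, 282.87, 127.5 ]), [np.float64(0.3381540783390398), np.float64(0.33815407833906524)])
[264.25 182.71] [219.1  285.38]
[ 525.8  -146.01  221.79]
```

{"op": "drive_tool", "data": {
  "targets": [
    {"gripper": 0.8, "dx": 10, "dy": 42, "dz": 0, "twist": 0},
    {"gripper": 0.8, "dx": 10, "dy": 42, "dz": 0, "twist": 0},
    {"gripper": 0.8, "dx": 10, "dy": 42, "dz": 0, "twist": 0},
    {"gripper": 0.8, "dx": 10, "dy": 42, "dz": 0, "twist": 0},
    {"gripper": 0.8, "dx": 10, "dy": 42, "dz": 0, "twist": 0},
    {"gripper": 0.8, "dx": 10, "dy": 42, "dz": 0, "twist": 0},
    {"gripper": 0.8, "dx": 10, "dy": 42, "dz": 0, "twist": 0},
    {"gripper": 0.8, "dx": 10, "dy": 42, "dz": 0, "twist": 0},
    {"gripper": 0.8, "dx": 5, "dy": 42, "dz": 0, "twist": 0},
    {"gripper": 0.8, "dx": 4, "dy": 42, "dz": 0, "twist": 0}
  ]
}}

```text
time_s: 9.1
tool_pos: [437.7, 274.6, 221.1]
tool_rot: [-180.0, 0.0, 179.9]
force: [1.1, -0.1, -0.8]
grip_width: 0.8
```

{"op": "drive_tool", "data": {
  "targets": [
    {"gripper": 0.8, "dx": 0, "dy": 0, "dz": 0, "twist": 0},
    {"gripper": 0.8, "dx": 0, "dy": 0, "dz": 0, "twist": 0},
    {"gripper": 0.8, "dx": 0, "dy": 0, "dz": 0, "twist": 0}
  ]
}}

```text
time_s: 9.4
tool_pos: [437.7, 272.3, 221.0]
tool_rot: [-180.0, -0.0, 179.9]
force: [0.3, -1.0, -0.1]
grip_width: 0.8
```

{"op": "drive_tool", "data": {
  "targets": [
    {"gripper": 0.8, "dx": 3, "dy": 8.5, "dz": 0, "twist": 0},
    {"gripper": 0.8, "dx": 0, "dy": 0, "dz": 30, "twist": 0},
    {"gripper": 0.8, "dx": 0, "dy": 0, "dz": 40, "twist": 0},
    {"gripper": 0.8, "dx": 0, "dy": 0, "dz": 40, "twist": 0},
    {"gripper": 0.8, "dx": 0, "dy": 0, "dz": 20, "twist": 0},
    {"gripper": 0.8, "dx": 0, "dy": 0, "dz": 9, "twist": 0},
    {"gripper": 0.8, "dx": 0, "dy": 0, "dz": 0, "twist": 0},
    {"gripper": 0.8, "dx": 0, "dy": 0, "dz": 0, "twist": 0}
  ]
}}

```text
time_s: 10.2
tool_pos: [434.9, 282.0, 83.7]
tool_rot: [179.9, 0.1, 180.0]
force: [-0.2, -0.3, 0.7]
grip_width: 0.801
```

{"op": "drive_tool", "data": {
  "targets": [
    {"gripper": 0.3, "dx": 0, "dy": 0, "dz": 0, "twist": 0},
    {"gripper": 0.3, "dx": 0, "dy": 0, "dz": 0, "twist": 0},
    {"gripper": 0.1, "dx": 0, "dy": 0, "dz": 0, "twist": 0},
    {"gripper": 0.1, "dx": 0, "dy": 0, "dz": 0, "twist": 0},
    {"gripper": 0.1, "dx": 0, "dy": 0, "dz": 0, "twist": 0},
    {"gripper": 0.1, "dx": 0, "dy": 0, "dz": 0, "twist": 0},
    {"gripper": 0.1, "dx": 0, "dy": 0, "dz": 0, "twist": 0}
  ],
  "newtons": 10
}}

```text
time_s: 10.9
tool_pos: [434.0, 281.9, 82.6]
tool_rot: [180.0, 0.0, 180.0]
force: [-0.3, -0.1, 0.3]
grip_width: 0.317
```

{"op": "drive_tool", "data": {
  "targets": [
    {"gripper": 0.1, "dx": 0, "dy": 0, "dz": 0, "twist": 0},
    {"gripper": 0.1, "dx": 0, "dy": 0, "dz": 0, "twist": 0},
    {"gripper": 0.1, "dx": 0, "dy": 0, "dz": 0, "twist": 0},
    {"gripper": 0.1, "dx": 0, "dy": 0, "dz": 0, "twist": 0}
  ],
  "newtons": 35
}}

```text
time_s: 11.3
tool_pos: [434.0, 281.9, 82.6]
tool_rot: [180.0, 0.0, 180.0]
force: [0.6, 0.5, 0.7]
grip_width: 0.305
```

Run:
```python
from h import *
s=cam('side');o=arm.get_obs();print(o['tool_pos'],o['force'],o['grip_width'])
a=cv2.resize(s['frame'][125:245,200:330],(650,600),interpolation=cv2.INTER_CUBIC)
cv2.imwrite('pics/grasp.png',a[:,:,::-1])
```

```text
[434.02 281.9   82.63] [-0.52  1.25  0.82] 0.3083371718774194
```

View pics/grasp.png

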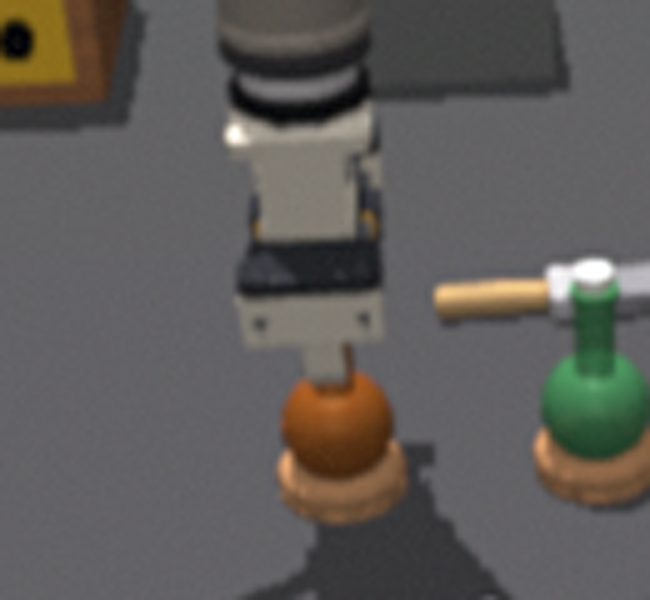

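The gripper holds the flask, which is upright at ball (267,210) px. But the opening is 28 mm against a 24 mm neck, so the pads may be on the lip. I'll reopen, go 5 mm lower and grip again.

{"op": "drive_tool", "data": {
  "targets": [
    {"gripper": 0.6, "dx": 0, "dy": 0, "dz": 0, "twist": 0},
    {"gripper": 0.6, "dx": 0, "dy": 0, "dz": 0, "twist": 0},
    {"gripper": 0.6, "dx": 0, "dy": 0, "dz": 0, "twist": 0},
    {"gripper": 0.6, "dx": 0, "dy": 0, "dz": 5, "twist": 0},
    {"gripper": 0.1, "dx": 0, "dy": 0, "dz": 0, "twist": 0},
    {"gripper": 0.1, "dx": 0, "dy": 0, "dz": 0, "twist": 0},
    {"gripper": 0.1, "dx": 0, "dy": 0, "dz": 0, "twist": 0},
    {"gripper": 0.1, "dx": 0, "dy": 0, "dz": 0, "twist": 0},
    {"gripper": 0.1, "dx": 0, "dy": 0, "dz": 0, "twist": 0},
    {"gripper": 0.1, "dx": 0, "dy": 0, "dz": 0, "twist": 0}
  ],
  "newtons": 12
}}

```text
time_s: 12.35
tool_pos: [434.0, 281.9, 77.6]
tool_rot: [180.0, 0.0, 180.0]
force: [-1.1, 0.6, -1.2]
grip_width: 0.319
```

{"op": "drive_tool", "data": {
  "targets": [
    {"gripper": 0.1, "dx": 0, "dy": 0, "dz": 0, "twist": 0},
    {"gripper": 0.1, "dx": 0, "dy": 0, "dz": 0, "twist": 0},
    {"gripper": 0.1, "dx": 0, "dy": 0, "dz": 0, "twist": 0},
    {"gripper": 0.1, "dx": 0, "dy": 0, "dz": 0, "twist": 0},
    {"gripper": 0.1, "dx": 0, "dy": 0, "dz": 0, "twist": 0}
  ]
}}

```text
time_s: 12.85
tool_pos: [434.0, 281.9, 77.6]
tool_rot: [180.0, 0.0, 180.0]
force: [0.1, 1.9, 0.3]
grip_width: 0.319
```

{"op": "drive_tool", "data": {
  "targets": [
    {"gripper": 0.1, "dx": 0, "dy": 0, "dz": 0, "twist": 0},
    {"gripper": 0.1, "dx": 0, "dy": 0, "dz": 0, "twist": 0},
    {"gripper": 0.1, "dx": 0, "dy": 0, "dz": -5, "twist": 0},
    {"gripper": 0.1, "dx": 0, "dy": 0, "dz": -10, "twist": 0},
    {"gripper": 0.1, "dx": 0, "dy": 0, "dz": -15, "twist": 0},
    {"gripper": 0.1, "dx": 0, "dy": 0, "dz": -15, "twist": 0},
    {"gripper": 0.1, "dx": 0, "dy": 0, "dz": -10, "twist": 0},
    {"gripper": 0.1, "dx": 0, "dy": 0, "dz": 0, "twist": 0},
    {"gripper": 0.1, "dx": 0, "dy": 0, "dz": 0, "twist": 0},
    {"gripper": 0.1, "dx": 0, "dy": 0, "dz": 0, "twist": 0}
  ],
  "newtons": 40
}}

```text
time_s: 13.85
tool_pos: [433.5, 281.6, 131.9]
tool_rot: [-180.0, -0.1, 180.0]
force: [-0.0, -0.2, -2.9]
grip_width: 0.301
```

Run:
```python
from h import *
s=cam('side');o=arm.get_obs();print(o['tool_pos'],o['force'],o['grip_width'])
a=cv2.resize(s['frame'][115:235,200:330],(780,600)[:2],interpolation=cv2.INTER_CUBIC)
cv2.imwrite('pics/lift.png',a[:,:,::-1])
m=mask(s,(240,150,300,215),(3,14),150,25);print(cen(m))
for y in range(160,215):
    xs=np.nonzero(m[y])[0]
    if len(xs):print(y,xs.min(),xs.max(),end='|')
p=o['tool_pos'];print('pred ball if same',proj(s,[434.3,281.3,43+p[2]-77.6]))
```

```text
[433.5  281.61 131.86] [-0.09 -0.87 -2.32] 0.3035830043582932
(array([265.29, 193.67]), (np.int64(255), np.int64(183), np.int64(275), np.int64(203)), 334)
183 268 269|184 268 271|185 258 272|186 257 273|187 256 274|188 256 274|189 255 275|190 255 275|191 255 275|192 255 275|193 255 275|194 255 275|195 255 275|196 255 275|197 256 275|198 256 274|199 257 274|200 258 273|201 259 272|202 260 271|203 262 269|pred ball if same [265.3  193.71]
```

View pics/lift.png

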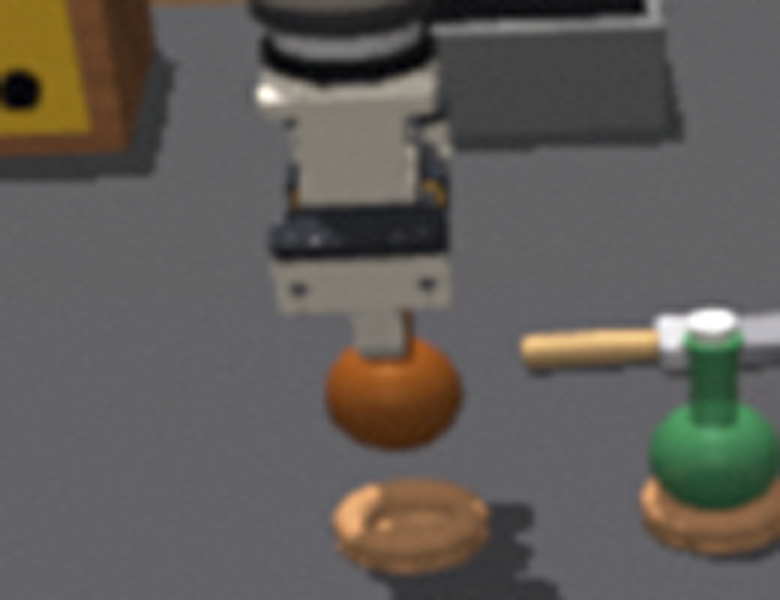

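The flask is lifted clear and upright: its centroid is (265.3,193.7), exactly where predicted if it had not slipped. Carrying it to the cradle.

{"op": "drive_tool", "data": {
  "targets": [
    {"gripper": 0.1, "dx": 0, "dy": 0, "dz": -20, "twist": 0},
    {"gripper": 0.1, "dx": 0, "dy": 0, "dz": -25, "twist": 0},
    {"gripper": 0.1, "dx": -8, "dy": -15, "dz": 0, "twist": 0},
    {"gripper": 0.1, "dx": -16, "dy": -33, "dz": 0, "twist": 0},
    {"gripper": 0.1, "dx": -18, "dy": -36, "dz": 0, "twist": 0},
    {"gripper": 0.1, "dx": -18, "dy": -36, "dz": 0, "twist": 0},
    {"gripper": 0.1, "dx": -18, "dy": -36, "dz": 0, "twist": 0},
    {"gripper": 0.1, "dx": -18, "dy": -36, "dz": 0, "twist": 0},
    {"gripper": 0.1, "dx": -16, "dy": -36, "dz": 0, "twist": 0},
    {"gripper": 0.1, "dx": -8, "dy": -20, "dz": 0, "twist": 0}
  ]
}}

```text
time_s: 14.9
tool_pos: [554.8, 30.9, 176.8]
tool_rot: [-180.0, -0.0, 179.9]
force: [-0.0, 0.9, -2.5]
grip_width: 0.303
```

{"op": "drive_tool", "data": {
  "targets": [
    {"gripper": 0.1, "dx": -3, "dy": -10, "dz": 0, "twist": 0},
    {"gripper": 0.1, "dx": 0, "dy": 0, "dz": 0, "twist": 0},
    {"gripper": 0.1, "dx": 0, "dy": 0, "dz": 0, "twist": 0},
    {"gripper": 0.1, "dx": 0, "dy": 0, "dz": 0, "twist": 0}
  ]
}}

```text
time_s: 15.3
tool_pos: [556.4, 25.1, 177.5]
tool_rot: [180.0, -0.0, -179.9]
force: [0.3, 0.2, -2.3]
grip_width: 0.304
```

{"op": "drive_tool", "data": {
  "targets": [
    {"gripper": 0.1, "dx": -2.6, "dy": -3, "dz": 0, "twist": 0},
    {"gripper": 0.1, "dx": 0, "dy": 0, "dz": 15, "twist": 0},
    {"gripper": 0.1, "dx": 0, "dy": 0, "dz": 20, "twist": 0},
    {"gripper": 0.1, "dx": 0, "dy": 0, "dz": 10, "twist": 0},
    {"gripper": 0.1, "dx": 0, "dy": 0, "dz": 5, "twist": 0},
    {"gripper": 0.1, "dx": 0, "dy": 0, "dz": 3, "twist": 0},
    {"gripper": 0.1, "dx": 0, "dy": 0, "dz": 0, "twist": 0},
    {"gripper": 0.1, "dx": 0, "dy": 0, "dz": 0, "twist": 0}
  ]
}}

```text
time_s: 16.1
tool_pos: [560.0, 20.8, 125.2]
tool_rot: [-180.0, 0.1, 180.0]
force: [-1.2, -1.1, -1.6]
grip_width: 0.307
```

Run:
```python
from h import *
t,s=cam('top'),cam('side');o=arm.get_obs();print(o['tool_pos'],o['force'],o['grip_width'])
a=cv2.resize(s['frame'][195:305,260:380],(650,596),interpolation=cv2.INTER_CUBIC)
cv2.imwrite('pics/seat.png',a[:,:,::-1])
for z in (60,): print('ring pred',proj(s,[559,21.5,z]),'ball pred',proj(s,o['tool_pos']+[.4,-.6,-34.6]))
print('amber',cen(mask(s,(290,215,345,275),(3,12),170,25)))
```

```text
[559.93  20.79 125.21] [-0.19  0.   -3.28] 0.30484392773835367
ring pred [316.2 257.6] ball pred [316.51 247.92]
amber (array([316.4 , 248.97]), (np.int64(305), np.int64(236), np.int64(328), np.int64(259)), 35)
```

View pics/seat.png

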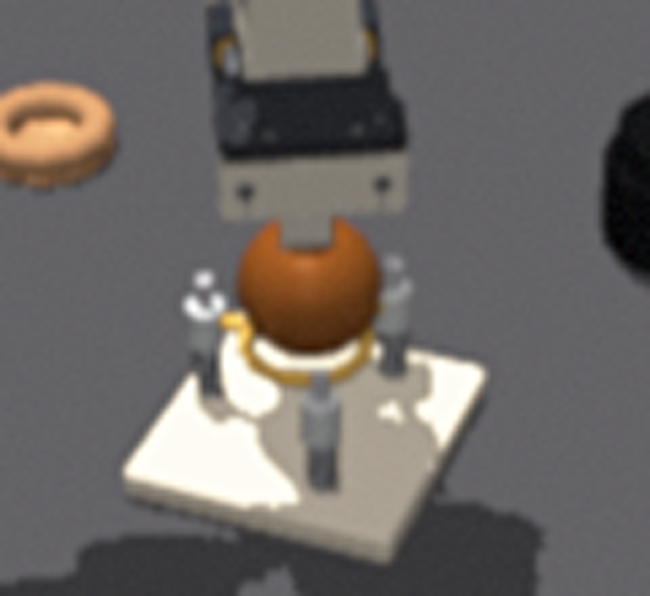

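The side view shows the ball centred over the brass ring: ball x≈308, ring x≈311 in the crop, which is about 1 mm. Lowering to contact.

{"op": "drive_tool", "data": {
  "targets": [
    {"gripper": 0.1, "dx": 0, "dy": 0, "dz": 3, "twist": 0},
    {"gripper": 0.1, "dx": 0, "dy": 0, "dz": 3, "twist": 0},
    {"gripper": 0.1, "dx": 0, "dy": 0, "dz": 3, "twist": 0},
    {"gripper": 0.1, "dx": 0, "dy": 0, "dz": 0, "twist": 0},
    {"gripper": 0.1, "dx": 0, "dy": 0, "dz": 0, "twist": 0}
  ]
}}

```text
time_s: 16.7
tool_pos: [559.8, 20.7, 115.9]
tool_rot: [-180.0, 0.0, 180.0]
force: [-1.3, -0.1, 4.2]
grip_width: 0.305
```

{"op": "drive_tool", "data": {
  "targets": [
    {"gripper": 0.1, "dx": 0, "dy": 0, "dz": 3, "twist": 0},
    {"gripper": 0.1, "dx": 0, "dy": 0, "dz": 3, "twist": 0},
    {"gripper": 0.1, "dx": 0, "dy": 0, "dz": 2, "twist": 0},
    {"gripper": 0.1, "dx": 0, "dy": 0, "dz": 0, "twist": 0},
    {"gripper": 0.1, "dx": 0, "dy": 0, "dz": 0, "twist": 0}
  ]
}}

```text
time_s: 17.2
tool_pos: [559.8, 20.7, 108.1]
tool_rot: [-180.0, 0.1, 180.0]
force: [-2.2, -1.0, 7.3]
grip_width: 0.299
```

{"op": "drive_tool", "data": {
  "targets": [
    {"gripper": 0.1, "dx": 0, "dy": 0, "dz": 2, "twist": 0},
    {"gripper": 0.1, "dx": 0, "dy": 0, "dz": 1, "twist": 0},
    {"gripper": 0.1, "dx": 0, "dy": 0, "dz": 0.5, "twist": 0},
    {"gripper": 0.1, "dx": 0, "dy": 0, "dz": 0, "twist": 0},
    {"gripper": 0.1, "dx": 0, "dy": 0, "dz": 0, "twist": 0}
  ],
  "newtons": 50
}}

```text
time_s: 17.7
tool_pos: [560.5, 20.7, 106.0]
tool_rot: [-180.0, 0.2, 180.0]
force: [-3.3, -0.2, 15.1]
grip_width: 0.298
```

{"op": "drive_tool", "data": {
  "targets": [
    {"gripper": 0.1, "dx": 0, "dy": 0, "dz": 0.5, "twist": 0},
    {"gripper": 0.1, "dx": 0, "dy": 0, "dz": 0.5, "twist": 0},
    {"gripper": 0.1, "dx": 0, "dy": 0, "dz": 0, "twist": 0},
    {"gripper": 0.1, "dx": 0, "dy": 0, "dz": 0, "twist": 0}
  ]
}}

```text
time_s: 18.1
tool_pos: [561.0, 20.6, 105.9]
tool_rot: [-180.0, 0.3, 180.0]
force: [-4.2, -0.8, 19.8]
grip_width: 0.302
```

Force has risen to 20 N while the height stays put, so the ring should be on its stop. Checking with an image.

Run:
```python
from h import *
s=cam('side');cam('top');o=arm.get_obs();print(o['time_s'],o['tool_pos'],o['tool_rot'],o['force'],o['grip_width'])
a=cv2.resize(s['frame'][200:350,260:380],(640,600),interpolation=cv2.INTER_AREA) if 0 else cv2.resize(s['frame'][200:350,255:375],(480,600),interpolation=cv2.INTER_CUBIC)
cv2.imwrite('pics/final.png',a[:,:,::-1])
for z in (60,45): print('front of ring at z',z,proj(s,[559,21.5-27,z]), 'ball c', proj(s,[559.5,21,z+25]))
m=mask(s,(298,246,336,290),(16,30),110,60);print('brass rows',cen(m)[1])
```

```text
18.2 [561.04  20.63 105.91] [-179.97    0.29  180.  ] [-4.51 -0.18 20.79] 0.30091433557568265
front of ring at z 60 [317.02 264.49] ball c [316.19 249.59]
front of ring at z 45 [317.15 269.29] ball c [316.33 254.49]
brass rows (np.int64(301), np.int64(258), np.int64(328), np.int64(270))
```

View pics/final.png

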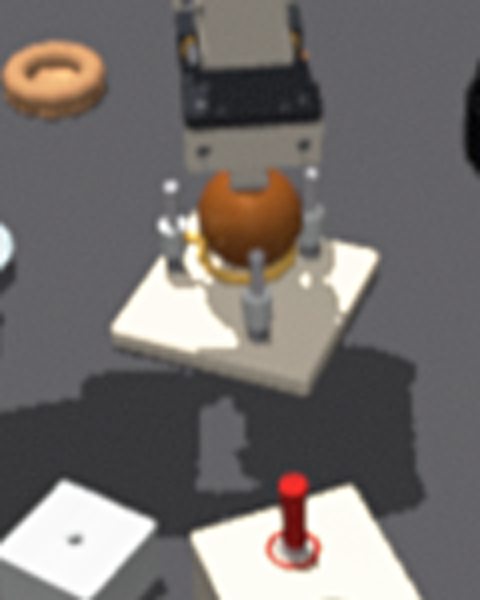

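The ring's front edge is at row 270. It was at 265 when up, so it has dropped 5 px, and the full 15 mm is 4.8 px. The ball is seated and upright, and the pin is still home. Handing in.

```bash
python3 -c "
from rig import arm
print(arm.sign_off())"
```

```text
the job is handed in; nothing more can be done
None
```

I plugged the pin into the red-ringed opening and released it. I then moved the amber flask into the brass ring and handed in at about 18 s of the 67 s, still holding it pressed down.

**Pin:** the collar bore on the box at 13 N, with the tool at 59.8 mm against 60 mm predicted. Later pictures show it fully home.

**Flask:** at the end the force was about 20 N up on the tool and the height did not change when I pressed further. In the side view the ring's front edge had moved down 5 px, and the full 15 mm is 4.8 px. The flask sits upright, with about 0.3° of tool tilt.

**Checks that disagreed:**
- **Grip opening:** the gripper closed to about 28 mm, not the neck's 24 mm, even after I gripped again 5 mm lower. The fingers are probably bearing on the flask's lip. The flask did not slip when lifted, and I raised the grip to 50 N for the press.
- **Stop height:** the ring stopped with the tool 1.3 mm higher than I had worked out.
- **Side force:** a sideways force of about 4 N remained at the end.

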